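Refill the gravity filter dispenser

ROBOT

A 6-joint arm with a two-finger parallel gripper is mounted at the origin on the work surface. World frame = base frame: x ahead of the robot, y to its left, z up, the work surface at z = 0. Lengths are in mm, angles in rad, forces in N, time in s.
With the tool pointing down it reaches from about 275 to 825 mm from the base axis. Payload 5.2 kg.
Tool frame: the origin (TCP) lies at the very end of the fingers, on their centre line; the grasp point (between the pads) lies 19 mm behind it; z points along the fingers, y is the direction in which the jaws open and shut (so a half turn about z gives the same grasp; the last joint's range is limited). The gripper opens to 93 mm and grips with 3 to 60 N. Pads are 15 mm wide; open, the fingers measure 128 mm over their backs; the gripper's body (75 mm by 188 mm) begins 65 mm behind the grasp point.
Start: joints at [1.036, 0.259, 1.535, -0, 1.348, -0.203], TCP at [179.138, 520.014, 218.653] pointing down, gripper open.
Joint ranges: [-3.14, 3.14], [-0.91, 2.08], [0.19, 2.58], [-1.22, 4.36], [0.22, 2.71], [-3.12, 3.12]. Speed limits (rad/s): [2.57, 2.57, 3.14, 3.14, 3.14, 3.14].

INTERFACE

Orientations are given as [roll, pitch, yaw] about the fixed x, y, z axes, in that order (R = Rz(yaw) Ry(pitch) Rx(roll)).
In Python, from bench import robot gives the robot as it stands. The module is installed in compiled form; this text tells all that it offers. Calls block until the motion is done:
- robot.move_ptp(position, orientation): joint-space move of the TCP to a pose.
- robot.move_linear(position, ori=None, speed=150, f_stop=None): straight line of the TCP; ori=None keeps the orientation; speed is the mean speed in mm/s. With f_stop (N) it stops when the force on the tool has changed by that much, and returns True; else False.
- robot.move_j(angles): joint-space move.
- robot.move_gripper(opening): opening from 0.0 (shut) to 1.0 (fully open); the grip force is fixed at half the most; returns when the fingers have stopped.
- robot.sleep(seconds).
- robot.inverse_kinematics(position, orientation): joint angles nearest the present ones, or None.
- robot.get_image(name): name is "scene" or "top" or "wrist"; returns a dict with "img" (420x560x3 uint8, blue, green, red), "fovy" (degrees; the focal length in pixels is half the picture's height over the tangent of half this angle, whatever the lens; pixels are square), "cx", "cy" (the principal point, pixels), "k1" (the pictures are not rectified: a ray, as slopes to the right and down, at radius r is drawn at 1 + k1 r^2 times it, then the intrinsics apply), "eye" and "orientation" of the camera in the world. Camera axes: x right, y down, z forward; pixel columns grow to the right and rows downward; lengths in mm; the calibration is good to about 2 mm. A picture is of the moment at which its call begins. There is no depth.
A pose or a line that the arm cannot do raises robot.MotionError and nothing moves.
- robot.hand_in(): hands the job in, once; it reports no verdict.
Readings, each from a call of its own:
- robot.current_t(): time.
- robot.current_qpos(): joint angles.
- robot.current_joint_vel(): joint speeds.
- robot.current_joint_efforts(): joint torques, N m.
- robot.current_tcp_pos(): TCP position.
- robot.current_eef_rot(): TCP orientation.
- robot.current_contact_force(): force on the tool from outside, world axes, zero at the start.
- robot.current_ft_torque(): the same for the moment, N m.
- robot.current_gripper_width(): opening from 0.0 (shut) to 1.0 (fully open).
Only numpy, scipy, OpenCV 4.12 (cv2) and the standard library are available. Lean on these libraries where they do the work, as an engineer would, in place of code of your own. Each camera call takes 0.05 s, during which the arm holds its last target. There are 200 camera calls.

TASK

Slide the filter dispenser's cover fully open, feed the two white filters one after the other into its mouth so that each rolls down the lane lying across it with its black-banded gasket end towards the yellow side, then slide the cover fully shut again. Set the filters in rather than dropping them from a height, and leave the blue filter and everything else on the table where it is.

Things in the scene. Friction and masses are not known exactly. Their poses are not given: they have to be found in the camera images.
- filter_a: White spin-on filter lying on its side: cylinder 52 diameter x 80 long, 0.22 kg. Its gasket end has a 16 wide black band round it and a steel end plate. Origin at its centre (26 above what it lies on); x runs along its axis to the black-banded end; y and z may point anywhere round x, as it rolls. Can be gripped from above across its diameter.
- filter_b: White spin-on filter lying on its side: cylinder 52 diameter x 80 long, 0.22 kg. Its gasket end has a 16 wide black band round it and a steel end plate. Origin at its centre (26 above what it lies on); x runs along its axis to the black-banded end; y and z may point anywhere round x, as it rolls. Can be gripped from above across its diameter. Starts pointing opposite to filter_a.
- filter_a_band (a point): Site at the middle of the gasket (black-banded) end face, 40 along the filter's axis from its centre.
- filter_b_band (a point): Site at the middle of the gasket (black-banded) end face, 40 along the filter's axis from its centre.
- filter_blue: A filter of the same size but blue, in one of the tray's cells: leave it there. Origin and axes as for the white ones.
- tray: Grey fixed tray, 115 (x) x 300 (y), floor 6 thick, rim 14 high; origin under its centre. Three cells in a row along y, 95 apart (y = -95, 0, +95), each holding one filter lying along the tray's x between two low ribs (5 high, 40 long, 35 apart inside). Which filter lies in which cell changes.
- dispenser: Fixed dispenser on a 300 x 150 base plate. Origin on the table under the mouth's centre. Its lane falls 12 degrees towards its own +x; filters roll down it with their axes along y. Lane 92 wide inside (y -46 to +46). Side wall and ledge on the +y side yellow, on the -y side blue; the ledges reach y = +-80, 37 above the lane floor.
- mouth (a point): On the lane floor at the mouth's centre, 85 above the table; axes are the dispenser's. Along the slope from here: rear wall's inner face at -62 (43 high), open mouth from -62 to +60 with side walls 46 above the floor. A filter let go here square to the lane (within about 5 degrees) rolls down by itself; a skewed one can jam between the walls.
- lane_end (a point): On the lane floor at the stop wall, 190 down the slope from the mouth's centre. The lane is roofed from +60 to +190: strips along both sides, 62 above the floor, with a 48 wide gap. The two filters come to rest here one behind the other, centres about 166 and 115 ahead of the dispenser's origin in x, 76 and 87 above the table.
- cover (a joint): Aluminium sliding cover, 125 x 108 x 4, over the mouth, parallel to the lane, upper face 74 off the lane floor. Slides down the slope (dispenser +x, 12 degrees downwards) over the roof: 0 m shut, 0.12 m fully open. Stays where it is left (about 2.5 N of friction, no spring); may start up to 0.02 open.
- cover_grip (a point): Site at the centre of the cover's black handle: a horizontal round bar, 14 in diameter, 66 long across the slope (dispenser y), 28 above the cover's top on two posts. It moves with the cover; when shut it lies about 21 ahead of the origin in x and 183 above the table. Can be pinched from above across dispenser x.
- carton_a: White carton with blue band, 100 x 70 x 70; a bystander to leave alone. Origin under its centre.
- carton_b: White carton with red band, 80 x 80 x 100 high; a bystander to leave alone. Origin under its centre.
- tape_roll: Tape roll standing flat, 90 diameter, 40 high; a bystander to leave alone. Origin under its centre.
- sealant_jar: Jar, 64 diameter, 85 high; a bystander to leave alone. Origin under its centre.
- mug: Blue mug, 80 diameter, 90 high; a bystander to leave alone. Origin under its centre.
- wrench: Steel wrench lying flat on the table, 180 long; a bystander to leave alone. Origin under its centre.
Things that resemble listed ones, but are neither listed nor needed, are in the scene too. What is shaped like the filter_a but orange or pink is not meant. Leave any purple look-alike of the filter_b alone.

How it is judged:
By the outcome, as a careful person would: the job done as asked, in the order asked, and still so for the second after the job is handed in, with the robot touching nothing.
It also fails if it takes over 72 s, if anything falls off the work surface, if the arm or the gripper's body presses on something with over 40 N, if the wrist force passes 120 N, or if a joint passes its speed limit or range.

## Working session

There is one attempt and no reset: what is moved stays moved. The work goes in short steps, each a Python script; the robot and the scene stay as the last script left them, time stands still between calls to the robot, and variables do not carry over. Pictures are saved under pics/ and viewed, about 8 in all and at most 12, crops included, and the job is handed in when it is done.

```bash
mkdir -p pics; cat > h.py <<'E'
import numpy as np, cv2
from bench import robot
from scipy.spatial.transform import Rotation as R
def grab(name,fn=None):
    d=robot.get_image(name)
    if fn: cv2.imwrite('pics/'+fn,d['img'])
    return d
def Rm(d):
    o=np.array(d['orientation'],float)
    return o if o.shape==(3,3) else R.from_euler('xyz',o).as_matrix()
def ray(d,u,v):
    f=210/np.tan(np.radians(d['fovy'])/2)
    K=np.array([[f,0,d['cx']],[0,f,d['cy']],[0,0,1.]])
    p=cv2.undistortPoints(np.array([[[u,v]]],float),K,np.array([d['k1'],0,0,0.]))[0,0]
    return np.array(d['eye'],float),Rm(d)@np.array([p[0],p[1],1])
def onz(d,u,v,z):
    e,r=ray(d,u,v); return e+r*(z-e[2])/r[2]
def pix(d,P):
    f=210/np.tan(np.radians(d['fovy'])/2)
    q=Rm(d).T@(np.array(P,float)-np.array(d['eye'])); x,y=q[:2]/q[2]; s=1+d['k1']*(x*x+y*y)
    return d['cx']+f*x*s,d['cy']+f*y*s
E
python3 - <<'E'
from h import *
a=grab('scene','scene0.png');b=grab('top','top0.png')
for d in(a,b): print({k:v for k,v in d.items() if k!='img'})
print(robot.current_eef_rot(),robot.current_t(),robot.current_gripper_width())
E
```

```text
{'fovy': 55.62352187135382, 'cx': 281.04933599570774, 'cy': 203.04767617910238, 'k1': -0.082886463603522, 'eye': array([ 904.94983485,  545.12468722, 1167.07163588]), 'orientation': array([-2.60811326, -0.00980963,  2.55127166])}
{'fovy': 49.66760869326891, 'cx': 286.93545672741396, 'cy': 213.42156594495253, 'k1': -0.14650865915258288, 'eye': array([ 400.67212734,   48.6253482 , 1899.74552405]), 'orientation': array([-3.0649872 , -0.01151514, -1.56684698])}
[-3.14001574e+00 -3.12359037e-04  2.80978508e+00] 0.1 1.0042328686544384
```

View pics/top0.png

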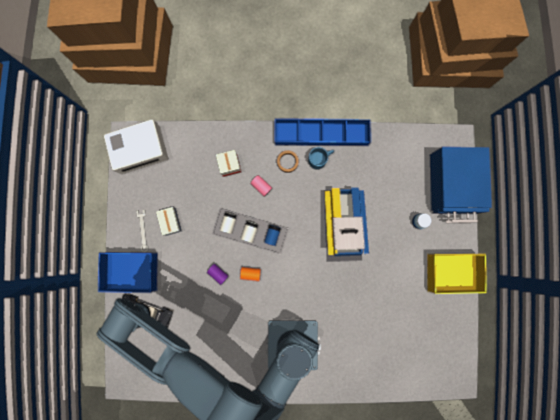

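View pics/scene0.png

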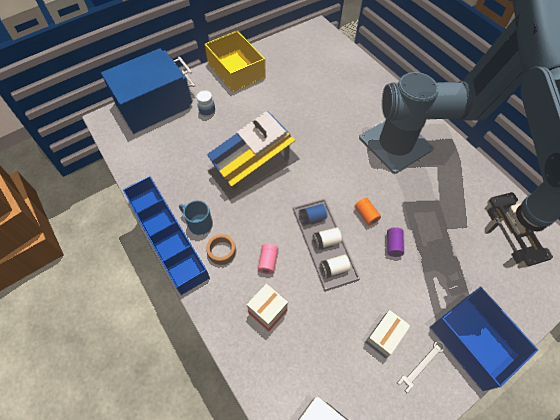

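The top view shows +x up and +y left. The tray is at about (250,230) with white filters near (229,225) and (250,233) and blue at (272,235). The dispenser is at (346,222), with its yellow side on the left, its cover at the lower end (348,235) and its lane running up the image.

```bash
python3 - <<'E'
from h import *
d=grab('top')
for n,u,v,z in [('fil1',229,225,40),('fil2',250,233,40),('blue',272,235,40),('handle',349,231,183),('yel far',329,189,120),('yel near',331,254,120)]:
    print(n,onz(d,u,v,z).round())
w=grab('wrist'); T=np.array(robot.current_tcp_pos()); RT=R.from_euler('xyz',robot.current_eef_rot()).as_matrix()
print('cam in tool',RT.T@(np.array(w['eye'])-T),'\n',RT.T@Rm(w),w['fovy'],w['cx'],w['cy'],w['k1'])
E
```

```text
fil1 [495. 266.  40.]
fil2 [462. 179.  40.]
blue [455.  89.  40.]
handle [ 467. -207.  183.]
yel far [ 635. -138.  120.]
yel near [ 379. -145.  120.]
cam in tool [  81.26341156   -0.62032943 -165.55632674] 
 [[ 8.98059899e-04 -9.57617911e-01 -2.88040153e-01]
 [ 9.99999415e-01  1.03374667e-03 -3.18965767e-04]
 [ 6.03207880e-04 -2.88039698e-01  9.57618279e-01]] 70.93734603616684 284.207370228985 210.69928914155182 -0.005951849475551635
```

```bash
python3 - <<'E'
from h import *
import pickle
robot.move_ptp([470,180,300],[np.pi,0,np.pi/2]); a=grab('wrist','w_tray.png'); print(robot.current_t())
robot.move_ptp([467,-215,380],[np.pi,0,np.pi/2]); b=grab('wrist','w_disp.png'); print(robot.current_t(),robot.current_qpos())
pickle.dump((a,b),open('v.pkl','wb'))
E
```

```text
1.9167
3.4583 [-6.46654264e-01  1.34821529e-01  1.30615886e+00  3.80307158e-04
  1.70102269e+00 -6.48306492e-01]
```

View pics/w_tray.png

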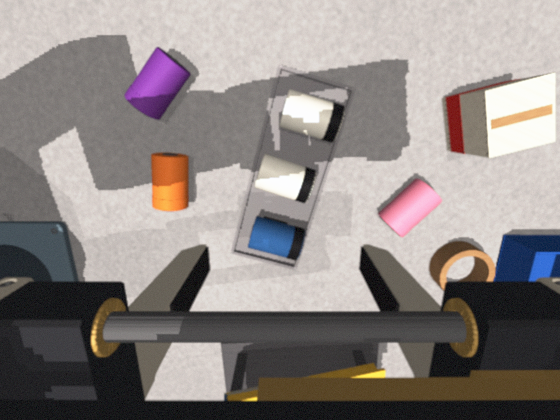

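View pics/w_disp.png

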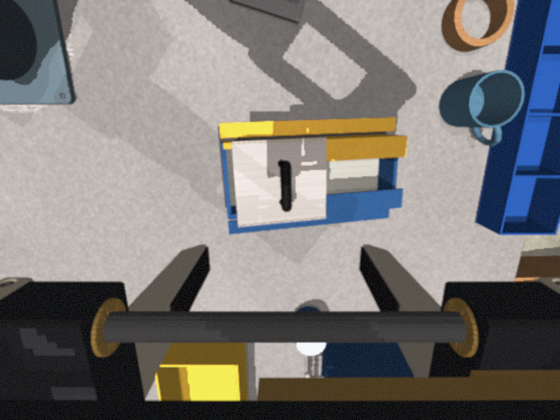

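The tray view shows the white filters at about (312,115) and (285,178) and blue at (276,238), with dark marks at their right ends. The dispenser view shows the cover at (280,180), its black handle at (286,186) and the yellow side up (+y). Next I'll zoom in to see which ends are banded.

```bash
python3 - <<'E'
from h import *
a=cv2.imread('pics/w_tray.png')[60:270,225:360]; s=cv2.imread('pics/scene0.png')[195:295,285:365]
a=cv2.resize(a,(385,599),interpolation=cv2.INTER_CUBIC); s=cv2.resize(s,(400,500),interpolation=cv2.INTER_CUBIC)
c=np.zeros((600,800,3),np.uint8); c[:599,:385]=a; c[:500,390:790]=s
cv2.imwrite('pics/crop1.png',c)
E
```

```text
(no output)
```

View pics/crop1.png

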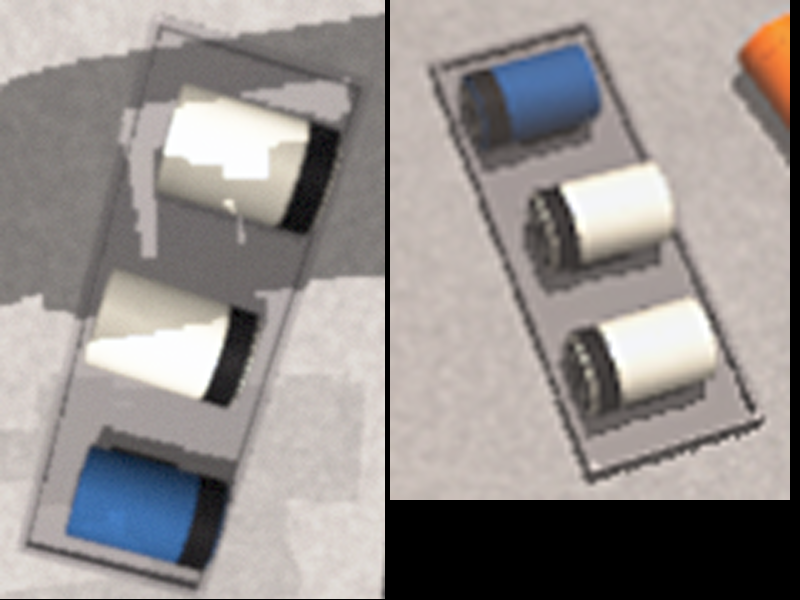

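Both white filters carry the band at the tray's +x end. That contradicts the note that they point in opposite directions, so I'll go by the pictures. Now I'll turn pixels into poses.

```bash
python3 - <<'E'
from h import *
import pickle
a,b=pickle.load(open('v.pkl','rb'))
k=385/135
f=lambda p:(225+p[0]/k,60+p[1]/k)
C=[onz(a,*f(p),14) for p in [(160,22),(360,88),(28,543),(200,585)]]
print('tray ctr',np.mean(C,0).round(1),'sides',np.linalg.norm(C[0]-C[1]).round(),np.linalg.norm(C[2]-C[3]).round(),np.linalg.norm(C[0]-C[2]).round(),np.linalg.norm(C[1]-C[3]).round())
ang=lambda v:np.degrees(np.arctan2(v[1],v[0]))
print('yaw',ang(C[1]-C[0]),ang(C[3]-C[2]),ang(C[0]-C[2])-90,ang(C[1]-C[3])-90)
t=np.mean(C,0);y=np.radians((ang(C[0]-C[2])+ang(C[1]-C[3]))/2-90)
for s in(95,0,-95): print('cell',s,(t[:2]+s*np.array([-np.sin(y),np.cos(y)])).round(1))
for l,r in [((172,140),(323,180)),((101,310),(245,361))]:
    for z in (32,50): 
        L,Q=onz(a,*f(l),z),onz(a,*f(r),z); print(z,((L+Q)/2).round(1),np.linalg.norm(L-Q).round(),ang(Q-L).round(1))
g=b['img'].max(2); m=np.zeros_like(g); m[150:216,270:305]=(g[150:216,270:305]<75)*255
p=cv2.minAreaRect(cv2.findNonZero(m)); print('handle',p)
box=cv2.boxPoints(p); 
for z in (183,178): 
    q=[onz(b,*x,z) for x in box]; q=np.array(q); print(q.mean(0).round(1)); print(q.round(0).tolist())
hs=cv2.cvtColor(b['img'],cv2.COLOR_BGR2HSV)
m=((hs[...,1]<50)&(hs[...,2]>170)).astype(np.uint8)*255; m[:130]=0;m[232:]=0;m[:,:225]=0;m[:,335:]=0
cv2.imwrite('pics/m.png',m)
c=max(cv2.findContours(m,0,2)[0],key=cv2.contourArea); ap=cv2.approxPolyDP(cv2.convexHull(c),5,True)[:,0]; print(ap.tolist())
E
```

```text
tray ctr [475.3 180.5  14. ] sides 104.0 104.0 289.0 286.0
yaw -16.627824937969365 -14.904995996115963 -15.550060270768697 -15.53352353050201
cell 95 [500.7 272. ]
cell 0 [475.3 180.5]
cell -95 [449.8  88.9]
32 [507.1 268.9  32. ] 77.0 -13.9
50 [505.5 268.6  50. ] 74.0 -13.9
32 [470.9 181.6  32. ] 80.0 -19.5
50 [470.8 184.9  50. ] 76.0 -19.5
handle ((285.07598876953125, 184.94337463378906), (50.35136413574219, 11.930854797363281), 86.98721313476562)
[ 467.4 -210.   183. ]
[[458.0, -178.0, 183.0], [473.0, -178.0, 183.0], [477.0, -242.0, 183.0], [462.0, -243.0, 183.0]]
[ 467.4 -211.1  178. ]
[[458.0, -179.0, 178.0], [473.0, -178.0, 178.0], [477.0, -243.0, 178.0], [461.0, -244.0, 178.0]]
[[232, 142], [265, 140], [325, 169], [325, 218], [238, 226]]
```

```bash
python3 - <<'E'
from h import *
import pickle
yw=np.radians(3.4); ux=np.array([np.cos(yw),np.sin(yw),0])
o=[np.pi,0,np.pi/2+yw]
robot.move_gripper(0.36)
robot.move_ptp([467.4,-210.5,230],o)
print(robot.move_linear([467.4,-210.5,169.5],speed=100,f_stop=10))
robot.move_gripper(0.0); w=robot.current_gripper_width(); p0=np.array(robot.current_tcp_pos()); print('w',w*93,p0,robot.current_contact_force())
if 10<w*93<18:
    c,s=np.cos(np.radians(12)),np.sin(np.radians(12))
    print(robot.move_linear(p0+128*(c*ux-[0,0,s]),speed=90,f_stop=14))
    p1=np.array(robot.current_tcp_pos()); print(p1,np.linalg.norm(p1-p0),robot.current_contact_force())
    robot.move_gripper(0.36); p=np.array(robot.current_tcp_pos())
    robot.move_linear(p+[0,0,60],speed=150)
    robot.move_gripper(0.75)
    robot.move_ptp([467,-230,380],o); b=grab('wrist','w_open.png'); pickle.dump(b,open('v2.pkl','wb'))
print(robot.current_t())
E
```

```text
False
w 13.239809622989213 [ 468.14644741 -210.68142262  170.14817293] [2.24416332 0.87738413 3.21028312]
True
[ 578.80908629 -206.98587973  146.4300391 ] 113.23615391304514 [-1.81069076  0.07964961  5.94188248]
10.35
```

```bash
python3 - <<'E'
import cv2
a=cv2.imread('pics/w_open.png')[70:250,190:430]; cv2.imwrite('pics/open_crop.png',cv2.resize(a,None,fx=3.3,fy=3.3,interpolation=cv2.INTER_CUBIC))
E
```

```text
(no output)
```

View pics/open_crop.png

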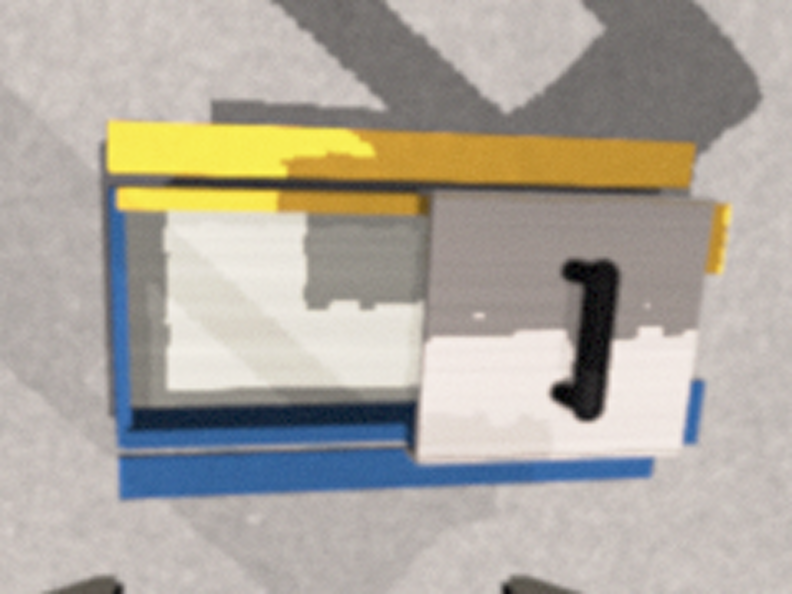

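The view shows the cover clear of the mouth, with the lane floor spanning crop x 131–420 and y 212–405. Yellow is at the top (+y). Next I'll compute the mouth position and whether the cover is fully open.

```bash
python3 - <<'E'
from h import *
import pickle
b=pickle.load(open('v2.pkl','rb'))
F=lambda p:(190+p[0]/3.3,70+p[1]/3.3)
c,s=np.cos(np.radians(12)),np.sin(np.radians(12))
def P(p,S,h): return onz(b,*F(p),85-S*s+h*c)
print('rear base',P((131,310),-62,0), 'x0',P((131,310),-62,0)[0]+62*c)
for n,p,S,h in [('yel floor L',(131,212),-62,0),('yel floor R',(422,215),52,0),('blu floor L',(132,409),-62,0),('blu floor R',(415,402),52,0),('blu top in L',(132,429),-62,46),('blu top in R',(410,415),50,46),
 ('cover UL',(432,190),57.5,74),('cover LL',(415,463),57.5,74),('cover UR',(716,198),182.5,74),('cover LR',(682,452),182.5,74),('ledge yel TL',(108,122),-75,37),('ledge yel TR',(695,143),190,37),('ledge blu BL',(120,498),-75,37),('ledge blu BR',(652,477),190,37)]: print(n,P(p,S,h).round(1))
g=b['img'].max(2); m=np.zeros_like(g); m[145:202,365:379]=(g[145:202,365:379]<60)*255
r=cv2.minAreaRect(cv2.findNonZero(m)); print(r,onz(b,*r[0],160))
E
```

```text
rear base [ 382.4042491  -215.09282122   97.89052483] x0 443.0494003502562
yel floor L [ 382.1 -171.5   97.9]
yel floor R [ 514.1 -165.9   74.2]
blu floor L [ 383.2 -261.7   97.9]
blu floor R [ 519.  -255.6   74.2]
blu top in L [ 391.2 -259.2  142.9]
blu top in R [ 511.7 -251.5  119.6]
cover UL [ 509.2 -153.7  145.4]
cover LL [ 512.7 -266.2  145.4]
cover UR [ 632.3 -149.8  119.4]
cover LR [ 636.8 -261.3  119.4]
ledge yel TL [ 379.6 -135.6  136.8]
ledge yel TR [ 633.7 -126.6   81.7]
ledge blu BL [ 385.  -292.7  136.8]
ledge blu BR [ 639.6 -284.9   81.7]
((370.5, 172.5), (47.0, 11.0), 90.0) [ 577.8263415  -206.08916181  160.        ]
```

The yaw is about 2.1° and the mouth is at about (440.5, -212.8). The cover edge and handle fit 0.12 m fully open to within 1–2 mm. Now I'll pick the first filter and look at it in the grip.

```bash
cat >> h.py <<'E'
TY=np.radians(-15.5); OP=[np.pi,0,TY]
DY=np.radians(2.1); OD=[np.pi,0,np.pi/2+DY]; M=np.array([440.5,-212.8])
dx=np.array([np.cos(DY),np.sin(DY)]); dy=np.array([-dx[1],dx[0]])
def pick(xy,fn):
    robot.move_ptp([*xy,150],OP); robot.move_linear([*xy,75],speed=200); grab('wrist','pre_'+fn)
    print('hit',robot.move_linear([*xy,19],speed=80,f_stop=12))
    robot.move_gripper(0.0); print('w',robot.current_gripper_width()*93,robot.current_tcp_pos())
    robot.move_linear([*xy,150],speed=150); d=grab('wrist',fn); print(robot.current_contact_force(),robot.current_t()); return d
E
python3 - <<'E'
from h import *
import pickle
d=pick((504.5,269.5),'held1.png'); pickle.dump((d,robot.current_tcp_pos()),open('h1.pkl','wb'))
a=cv2.imread('pics/pre_held1.png');b=cv2.imread('pics/held1.png')
cv2.imwrite('pics/two1.png',np.hstack([a[100:,80:480],b[100:,80:480]]))
E
```

```text
hit False
w 51.33246422941417 [504.81835116 269.61669163  19.44761383]
[-0.27312092  0.54060974 -1.98414526] 15.7333
```

View pics/two1.png

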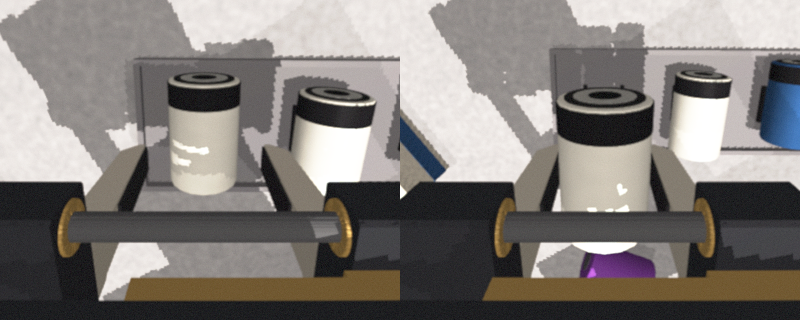

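The first filter is held with its band towards tool +x. The top of its gasket edge is at about (285,207) and the band/white boundary at about (285,245). I'll compute the offset along the axis and place it.

```bash
cat >> h.py <<'E'
def offs(d,tcp,edge,bound,u):
    RT=R.from_euler('xyz',OP).as_matrix(); T=np.array(tcp)
    z=T[2]+38.6
    q=[RT.T@(onz(d,u,v,z)-T) for v in(edge,bound)]; print('edge-40',q[0][0]-40,'bound-24',q[1][0]-24,'band',q[0][0]-q[1][0])
def profile(d,u=285):
    g=cv2.cvtColor(d['img'],cv2.COLOR_BGR2GRAY)[170:260,u-3:u+4].mean(1); return g.round().astype(int).tolist()
E
python3 - <<'E'
from h import *
import pickle
d,t=pickle.load(open('h1.pkl','rb')); print(profile(d)); offs(d,t,208.5,245,285)
E
```

```text
[101, 102, 100, 101, 100, 100, 101, 100, 102, 99, 100, 101, 102, 101, 102, 101, 94, 67, 72, 98, 101, 67, 28, 19, 15, 19, 16, 18, 40, 81, 101, 108, 108, 96, 63, 28, 24, 56, 106, 136, 157, 185, 201, 174, 107, 41, 23, 22, 25, 25, 25, 25, 23, 25, 22, 26, 24, 22, 24, 25, 25, 26, 24, 24, 25, 25, 24, 26, 26, 23, 24, 26, 26, 23, 22, 35, 102, 177, 201, 203, 201, 201, 201, 201, 201, 200, 201, 200, 201, 200]
edge-40 2.50193959904108 bound-24 0.7149883314507726 band 17.786951267590307
```

```bash
cat >> h.py <<'E'
def place_xy(off=0): return M+9*dx-off*dy
def hover(off=0):
    robot.move_ptp([*place_xy(off),215],OD); robot.move_linear([*place_xy(off),162],speed=150)
E
python3 - <<'E'
from h import *
hover(); d=grab('wrist','hov1.png'); print(robot.current_t(),robot.current_tcp_pos())
cv2.imwrite('pics/hov1c.png',cv2.resize(d['img'][90:300,130:450],None,fx=2.4,fy=2.4))
# predicted pixels of lane side-wall inner top edges at x=-40..50 for comparison
c,s=np.cos(np.radians(12)),np.sin(np.radians(12))
for Y in(46,-46):
  for S in(-62,-30,50):
    x,z=S*c+46*s,85-S*s+46*c; p=[*(M+x*dx+Y*dy),z]; u,v=pix(d,p); print(Y,S,round((u-130)*2.4),round((v-90)*2.4))
E
```

```text
18.6917 [ 450.13965123 -212.70956829  162.85657339]
46 -62 146 212
46 -30 268 208
46 50 540 198
-46 -62 173 513
-46 -30 280 501
-46 50 520 472
```

View pics/hov1c.png

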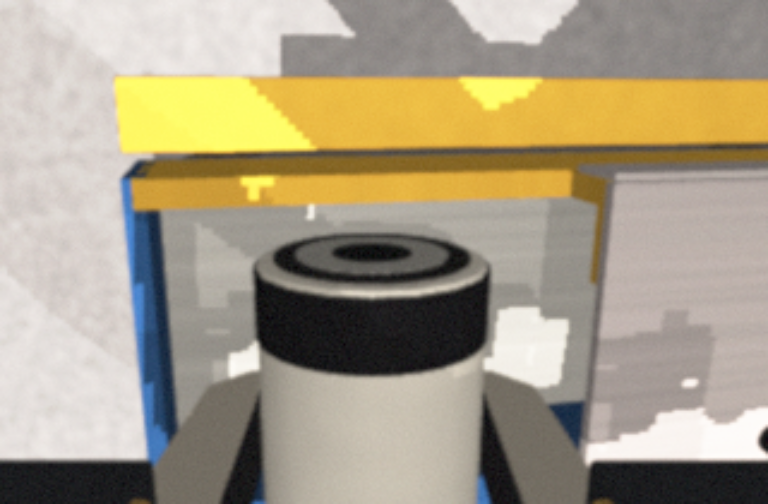

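The yellow wall's inner edge is seen at (145,209) to (570,195), within about 1 px of the prediction, and the filter is square to the lane. Now I'll lower it in.

```bash
cat >> h.py <<'E'
def put(off=0):
    p=place_xy(off)
    hit=robot.move_linear([*p,115],speed=120,f_stop=10)
    if hit: print('EARLY HIT',robot.current_tcp_pos(),robot.current_contact_force()); return False
    hit=robot.move_linear([*p,97.5],speed=35,f_stop=4); print('touch',hit,robot.current_tcp_pos(),robot.current_contact_force())
    robot.move_gripper(0.66)
    robot.move_linear([*p,190],speed=110); robot.sleep(0.3); print(robot.current_t()); return True
E
python3 - <<'E'
from h import *
if put():
    d=grab('wrist','after1.png')
    cv2.imwrite('pics/after1c.png',d['img'][60:300,100:500])
E
```

```text
touch True [ 449.20368948 -212.2622219    97.19370801] [0.08832385 0.49753872 4.46581974]
21.4917
```

View pics/after1c.png

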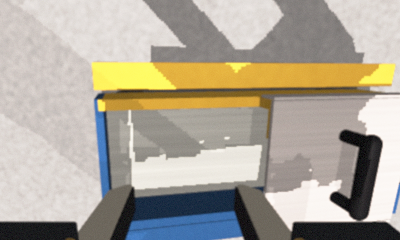

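The mouth is empty, so the first filter has rolled down. Now the second one.

```bash
python3 - <<'E'
from h import *
import pickle
robot.move_linear([*place_xy(),215],speed=200); robot.move_gripper(0.75)
d=pick((471.5,181.5),'held2.png'); t=robot.current_tcp_pos(); pr=np.array(profile(d)); print(pr.tolist())
# last dark run = band
dk=np.where(pr<60)[0]; dk=dk[dk>35]; e=170+dk.min()-.5; b=170+dk.max()+.5
for run in np.split(dk,np.where(np.diff(dk)>1)[0]+1):
    if len(run)>20: print(run.min()+170,run.max()+171); offs(d,t,run.min()+169.3,run.max()+171,285)
E
```

```text
hit False
w 51.70480899591985 [471.74609617 181.45757844  19.30659571]
[ 0.51472197  0.96470989 -2.41042763] 27.4667
[102, 101, 100, 101, 101, 101, 102, 101, 101, 100, 100, 101, 100, 100, 100, 101, 100, 101, 100, 100, 100, 96, 65, 60, 95, 105, 86, 49, 23, 20, 20, 18, 21, 17, 38, 75, 101, 109, 110, 109, 84, 47, 23, 32, 70, 125, 147, 162, 193, 201, 162, 92, 36, 25, 24, 24, 26, 28, 23, 26, 25, 25, 26, 25, 25, 26, 27, 25, 26, 26, 26, 28, 25, 23, 25, 25, 27, 24, 24, 26, 21, 26, 74, 151, 194, 204, 205, 203, 204, 204]
222 252
edge-40 -3.57190880115175 bound-24 -2.8460894118700857 band 15.274180610718336
```

```bash
python3 - <<'E'
from h import *
hover(-3.2)
if put(-3.2):
    robot.move_linear([*place_xy(),300],speed=250)
    d=grab('wrist'); t=grab('top'); s=grab('scene')
    c=np.zeros((600,800,3),np.uint8)
    c[:300,:400]=cv2.resize(d['img'],(400,300)); c[:300,400:]=cv2.resize(t['img'][170:270,290:423],(400,300)); c[300:,:400]=cv2.resize(s['img'][100:205,195:335],(400,300)); c[300:,400:]=cv2.resize(s['img'][195:300,240:380],(400,300))
    cv2.imwrite('pics/after2.png',c)
E
```

```text
touch True [ 449.05137785 -208.97448447   97.09831764] [-0.28473959  0.79229141  5.26690811]
33.05
```

View pics/after2.png

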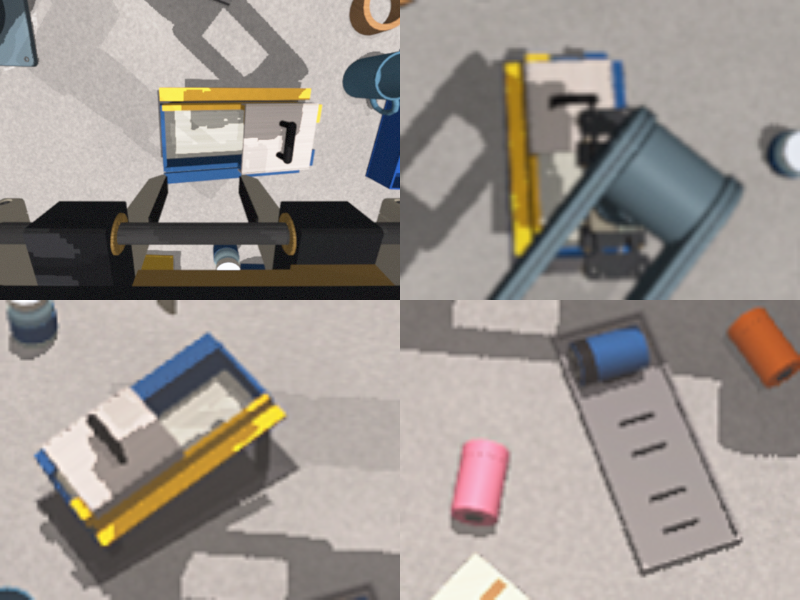

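The mouth is empty and both filters are in the lane. The blue filter and the orange and pink look-alikes have not moved. Now I'll shut the cover.

```bash
python3 - <<'E'
from h import *
c,s=np.cos(np.radians(12)),np.sin(np.radians(12))
robot.move_gripper(0.36)
g=np.array([578.3,-207.0,146.5])
robot.move_ptp(g+[0,0,60],OD)
print(robot.move_linear(g,speed=100,f_stop=10)); robot.move_gripper(0.0)
p0=np.array(robot.current_tcp_pos()); print('w',robot.current_gripper_width()*93,p0)
print(robot.move_linear(p0-127*np.array([*(c*dx),-s]),speed=80,f_stop=14))
p1=np.array(robot.current_tcp_pos()); print(p1,np.linalg.norm(p1-p0),robot.current_contact_force())
robot.move_gripper(0.36); p=np.array(robot.current_tcp_pos()); robot.move_linear(p+[0,0,80],speed=150)
robot.move_ptp([467,-230,380],OD); w=grab('wrist')
robot.move_ptp([300,150,380],OD); t=grab('top'); sc=grab('scene')
cv2.imwrite('pics/end_w.png',w['img']); cv2.imwrite('pics/end_top.png',t['img']); cv2.imwrite('pics/end_scene.png',sc['img'])
im=np.zeros((600,800,3),np.uint8); im[:,:400]=cv2.resize(w['img'][70:250,230:350],(400,600),interpolation=2); im[:300,400:]=cv2.resize(t['img'][170:270,290:423],(400,300)); im[300:,400:]=cv2.resize(sc['img'][100:205,195:335],(400,300))
im[:300,:400]=cv2.resize(w['img'][70:250,190:430],(400,300)); im[300:,:400]=cv2.resize(sc['img'],(400,300))
cv2.imwrite('pics/end.png',im); print(robot.current_t())
g=w['img'].max(2); m=np.zeros_like(g); m[140:216,262:305]=(g[140:216,262:305]<60)*255
r=cv2.minAreaRect(max(cv2.findContours(m,0,2)[0],key=cv2.contourArea)); h=onz(w,*r[0],183); print(r,h,'expected',M+21*dx)
E
```

```text
False
w 12.880323339901862 [ 578.70087507 -207.12011631  147.05149874]
True
[ 461.58610627 -210.94586055  171.94425893] 119.79213204804257 [ 1.87299983  1.19313239 -0.13532556]
41.2583
((279.5, 173.0), (50.0, 11.0), 90.0) [ 459.0976088 -210.2385155  183.       ] expected [ 461.48589627 -212.03048212]
```

View pics/end.png

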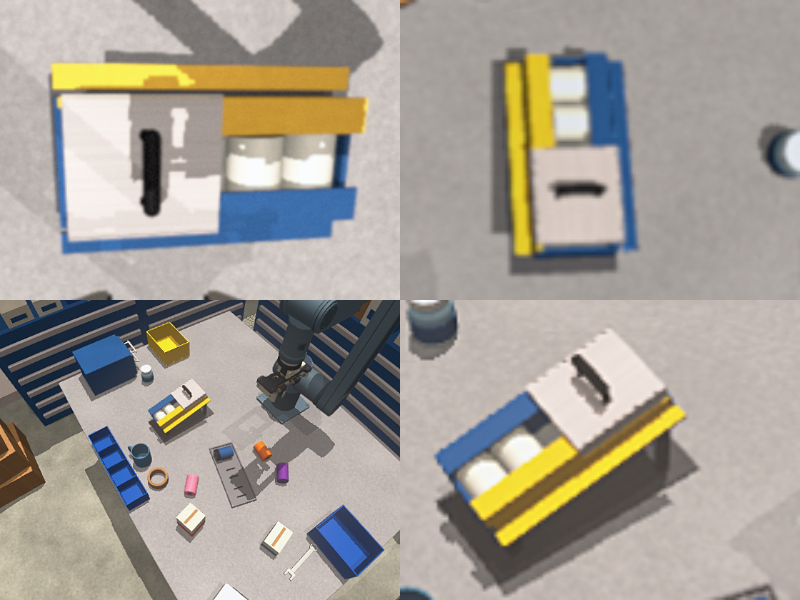

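```bash
python3 -c "
from h import *
print(robot.hand_in(),robot.current_t())"
```

```text
the job is handed in; nothing more can be done
the job is handed in; nothing more can be done
```

The job is done and handed in at about 41 s of the 72 s allowed. I opened the cover, set both white filters into the mouth one after the other with the black band towards the yellow side, and shut the cover again.

**Last checks**
- **Cover:** It ran to its stop both ways, 113 mm opening (it started about 7 mm open) and 119.8 mm shutting. The final picture put the handle about 2–3 mm from its shut position, which is about the camera calibration error.
- **Filters:** Both lie side by side and square at the lane end in the final pictures. Each was lowered until it touched the lane floor with about 4–5 N before release.
- **Everything else:** The blue filter, the look-alikes and the bystanders appear unmoved. I judged this by eye from the pictures, not by measuring them.

**Disagreements and limits**
- **Starting direction:** The task says filter_b starts pointing opposite to filter_a, but the pictures showed both bands at the same end of the tray. I went by the pictures and turned both the same way.
- **Band side:** The roof strips hide the bands at the lane end. I saw the band direction of the first filter in the grip, just above the mouth. For the second it rests on the tray view and an image profile in the grip, and I could not see either at rest.
- **First position estimates:** The first coarse estimates of the dispenser position and turn differed by about 3 mm and 1.3°. I used the averaged values, which matched the yellow wall's edge to about 1 pixel in the close look before placing.

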